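Load a slide holder under the spring clip of a microscope stage

ROBOT

A 6-joint arm with a two-finger parallel gripper is mounted at the origin on the work surface. World frame = base frame: x ahead of the robot, y to its left, z up, the work surface at z = 0. Lengths are in m, angles in degrees, forces in N, time in s.
With the tool pointing down it reaches from about 0.225 to 0.875 m from the base axis. Payload 3.4 kg.
Tool frame: the origin (TCP) lies on the centre line of the jaws, within the pads' length; the fingertips stand manip.finger_overhang ahead of it and the grasp point (between the pads) lies 3 mm ahead of it (manip.finger_overhang is the distance from the TCP to the fingertips, in m); z points along the fingers, y is the direction in which the jaws open and shut (so a half turn about z gives the same grasp; the last joint's range is limited). The gripper opens to 85 mm and grips with 20 to 120 N. Pads are 22 mm wide; open, the fingers measure 114 mm over their backs; the gripper's body (76 mm by 85 mm) begins 54 mm behind the grasp point. The pads swing forward as they close: fully open they stand 13 mm farther back than shut.
Start: joints at [-76.891, 15.808, 86.224, -0, 77.962, -6.933], TCP at [0.197, -0.54, 0.253] pointing down, gripper open.
Joint ranges: [-165.64, 165.64], [-43.16, 119.46], [12.63, 154.43], [-67.54, 247.53], [6.08, 155.33], [-154.97, 154.97]. Speed limits (degrees/s): [147.25, 147.25, 180, 180, 180, 180].

INTERFACE

Orientations are given as [roll, pitch, yaw] about the fixed x, y, z axes, in that order (R = Rz(yaw) Ry(pitch) Rx(roll)).
In Python, from rig import manip gives the robot as it stands.
- The arm moves only by the shell command python3 -m jog 'ROWS'. ROWS is JSON, a list of rows, each a list of 3 entries, a list of its own where there are three numbers: the opening, from -1 (shut) to 1 (fully open), so that 0 is half open, then the shift along the tool's x, y, z in m, then the turn, a rotation vector about the tool's x, y, z in degrees. A call has 1 to 8 rows; each row shifts and turns the pose as measured when the row begins, along the tool's axes as they then stand; what a row does not reach is not made up. A row lasts 1/8 s, in which the tool goes at most 62.5 mm and 10.7 degrees, less where a joint would pass 70% of its speed; a pose out of reach is approached as far as the arm can. A call is refused whole if a number of a shift passes 0.0625 or a number of a turn 10.7, either way. A call with a gripper value outside its range is refused whole. The fingers move at their own pace and stop on an object; the grip force is fixed at half the most. Time passes only in rows, so rows that do not move let the fingers close. It gives the time, the measured TCP pose, the force and the opening at its end, in the units of the state.
- manip.read_state(): the state, without advancing time (a new reading comes with each control period).
- manip.capture(name): name is "scene" or "side" or "wrist"; returns a dict with "image" (480x640x3 uint8, blue, green, red), "depth" (480x640 float32, m along the optical axis (not along the pixel's ray), 0 where there is no reading), "intrinsics" (3x3 intrinsics, pixels), "cam_to_world" (4x4, takes a point from camera to world coordinates). Camera axes: x right, y down, z forward; pixel columns grow to the right and rows downward; lengths in m; the calibration is good to about 2 mm. A picture is of the moment at which its call begins.
- manip.sign_off(): hands the job in, once; it reports no verdict.
The state is a dict: "t": time; "joints": joint angles; "dq": joint speeds; "joint_efforts": joint torques, N m; "eef_pos": TCP position; "orientation": TCP orientation; "ft_force": force on the tool from outside, world axes, zero at the start; "ft_torque": the same for the moment, N m; "finger_gap": finger opening in m.
Only numpy, scipy, OpenCV 4.12 (cv2) and the standard library are available. Lean on these libraries where they do the work, as an engineer would, in place of code of your own. Each camera call takes 0.05 s, during which the arm holds its last target. There are 200 camera calls.

TASK

Load the blue slide holder into the microscope stage without picking it up: press the orange bar of the spring clip down with one fingertip and keep it down, and meanwhile with the other fingertip push the holder along its channel, under the raised clip, until it is fully home against the end stop. Then let the bar up so that the clip comes down on the holder and keeps it there, and move clear. Do not lift or tip the holder, and leave everything else on the bench where it is.

Things in the scene. Friction and masses are not known exactly. Their poses are not given: they have to be found in the camera images.
- stage: Stage unit fixed to the bench: cream base 240 x 150 x 25 mm with a black stage plate whose flat top is 40 mm above the bench. Origin: centre of its underside. Offsets in all entries are in its frame, mm, heights above the bench: +x is the push direction, +y points to the orange bar. The plate runs from x = -125 to 95, y = -65 to 28.
- stop (a point): Middle of the face of the end stop at plate height (x = 75, y = -20), a bar 8 mm high. Two rails, 6 mm high, 5 mm thick, from x = -80 to 80, inner faces at y = -46.5 and 6.5, make the holder's channel, open at its -x end. Home: the holder's front edge touches the stop, its centre at x = 35.
- holder_center (a point): Centre (half-way up) of the blue slide holder, a loose plate 80 (x) x 50 (y) x 10 mm, about 60 g, with a glass slide on top. It starts flat on the plate between the rails, axes parallel to the stage's, front (+x) edge 10 to 33 mm short of the clip's foot. The -x edge, to be pushed, is 40 mm behind this point; the plate 5 mm below.
- clip (a joint): Angle (rad) of the steel spring clip, a rocker on an axle along x at y = 22, height 47. 0 = at rest; grows as the bar is pressed. 0.22: foot rests on a holder; above 0.26 the foot clears it; 0.40: bar's top level at height 43, so a fingertip level with it meets the holder's edge; hard stop 0.45. 5 to 9 N on the bar hold it at 0.40; the spring shuts it when let go.
- press_bar (a point): Centre of the top face of the clip's orange press bar, 155 mm long (x = -125 to 30), 26 mm wide. At rest: y = 47, height 53, sloping up outward by 0.40 rad, outer edge at height 58. Pressed to 0.40 rad it is level, y = 34 to 60, height 43. It works pressed anywhere along its length, and a fingertip can slide along it while pressing.
- clip_foot (a point): Middle of the underside of the clip's steel foot, 12 x 12 mm, on an arm reaching over the channel: x = 43 to 55, y = -20 to -8. At rest it is 3.5 mm above the plate and blocks the holder; it swings up as the bar goes down.
- spare: Grey spare slide holder, 80 x 50 x 10 mm, flat on the bench on the stage's -y side; origin in the centre of its underside. Leave alone.
- bottle: Small amber dropper bottle with a black cap, 38 mm across, 75 mm high, standing on the bench on the stage's +y side; origin in the centre of its underside. Leave alone.
- weight: Brass weight with a knob, 36 mm across, 46 mm high, standing on the bench on the stage's +y side; origin in the centre of its underside. Leave alone.
- dish: Shut clear specimen dish, 60 mm across, 14 mm high, on the bench on the stage's -y side; origin in the centre of its underside. Leave alone.
- slidebox: Blue slide storage box, 87 x 102 x 34 mm, on the bench to the right (-y); origin in the centre of its underside. Leave alone.
- block: Wooden block 50 x 90 x 30 mm on the bench to the left (+y); origin in the centre of its underside. Leave alone.
- jar: Clear jar with a white lid, 56 mm across, 60 mm high, on the bench to the left (+y); origin in the centre of its underside. Leave alone.
- holder: The same blue slide holder: origin in the centre of its underside, 5 mm below holder_center.
Things that resemble listed ones, but are neither listed nor needed, are in the scene too. Leave any brown or red look-alike of the holder alone.

How it is judged:
By the outcome, as a careful person would: the job done as asked, in the order asked, and still so for the second after the job is handed in, with the robot touching nothing.
It also fails if it takes over 48 s, if anything falls off the work surface, if the arm or the gripper's body presses on something with over 40 N, if the wrist force passes 120 N, or if a joint passes its speed limit or range.

## Working session

There is one attempt and no reset: what is moved stays moved. The work goes in short steps, Python scripts to look and compute and a shell command to move; the robot and the scene stay as the last step left them, time stands still between calls to the robot, and variables do not carry over. Pictures are saved under pics/ and viewed, about 8 in all and at most 12, crops included, and the job is handed in when it is done.

```bash
mkdir -p pics; ls
python3 - <<'E'
from rig import manip
import cv2
print(manip.finger_overhang, manip.read_state())
for n in ("scene","side"):
    c=manip.capture(n); cv2.imwrite(f"pics/{n}0.png",c["image"])
    import numpy as np; np.savez(f"{n}0.npz",**c)
    print(c["cam_to_world"].round(3).tolist(), c["intrinsics"][0,0])
E
```

```text
pics
0.022 {'t': 0.0, 'joints': array([-7.68890303e+01,  1.58479275e+01,  8.62953458e+01, -6.78701293e-04,
        7.79633000e+01, -6.93308740e+00]), 'dq': array([-0.10148877, -0.08171306,  0.06737509,  0.03748531, -0.05927991,
       -0.01234582]), 'joint_efforts': array([ 4.06084491e-04, -4.16773868e+01, -2.45808560e+01,  1.17021791e-04,
        1.11328525e-02,  1.19038432e-06]), 'eef_pos': array([ 0.1969519 , -0.53968893,  0.25243578]), 'orientation': array([-1.79894126e+02, -1.22057983e-02,  2.00441880e+01]), 'ft_force': array([-0.78492491, -0.17808359, -0.19888177]), 'ft_torque': array([ 0.03027839, -0.02002181, -0.00178634]), 'finger_gap': 0.0855489376654232}
[[-0.645, 0.597, -0.477, 1.04], [0.764, 0.502, -0.406, 0.408], [-0.003, -0.626, -0.78, 0.854], [0.0, 0.0, 0.0, 1.0]] 443.5954057642082
[[-0.935, -0.172, 0.31, 0.225], [-0.354, 0.45, -0.82, 0.852], [0.001, -0.876, -0.482, 0.587], [0.0, 0.0, 0.0, 1.0]] 444.7255386525044
```

View pics/scene0.png

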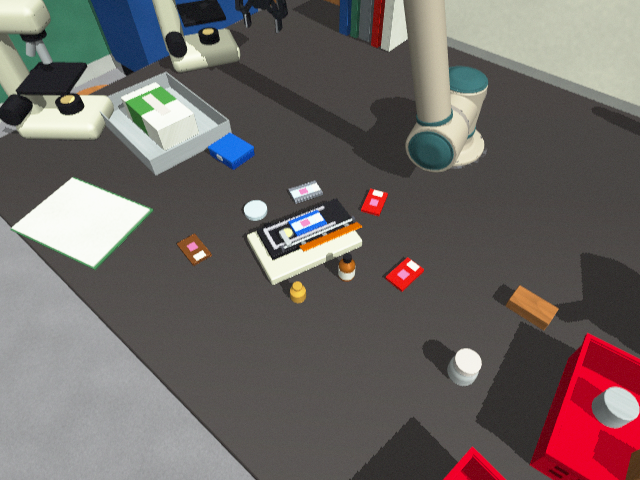

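View pics/side0.png

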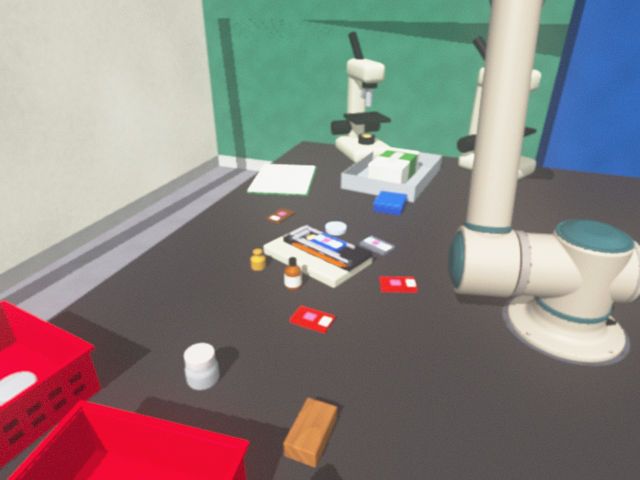

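The scene view shows the stage around (305,240), with the end stop at the left (268,240), the orange bar at (330,237), the holder at (308,222), the bottle at (347,265) and the weight at (298,292). The side view agrees with this. Next I measure the stage pose.

```bash
cat > h.py <<'E'
import numpy as np, cv2
def cloud(c):
    d=c["depth"]; K=c["intrinsics"]; v,u=np.indices(d.shape)
    p=np.stack([(u-K[0,2])*d/K[0,0],(v-K[1,2])*d/K[1,1],d],-1)
    T=c["cam_to_world"]; w=p@T[:3,:3].T+T[:3,3]; w[d==0]=np.nan; return w
def masks(img):
    h=cv2.cvtColor(img,cv2.COLOR_BGR2HSV).astype(int); H,S,V=h[...,0],h[...,1],h[...,2]
    return dict(orange=(H>5)&(H<18)&(S>190)&(V>110),blue=(H>100)&(H<120)&(S>150)&(V>80),
      cream=(H>15)&(H<40)&(S>8)&(S<70)&(V>150))
E
python3 - <<'E'
import numpy as np, cv2
from h import *
for n,(u0,u1,v0,v1) in dict(scene=(235,375,190,300),side=(255,380,220,290)).items():
    c=np.load(n+"0.npz"); w=cloud(c); m=masks(c["image"]); roi=np.zeros(w.shape[:2],bool); roi[v0:v1,u0:u1]=1
    for k in m:
        q=w[m[k]&roi]; q=q[(q[:,2]>.008)&(q[:,2]<.07)]
        if len(q)<10: print(n,k,len(q)); continue
        q=q[np.linalg.norm(q-np.median(q,0),axis=1)<.2]
        print(n,k,len(q),np.median(q,0).round(4),"z",np.percentile(q[:,2],[5,50,95]).round(3),cv2.minAreaRect((q[:,:2]*1000).astype(np.float32)))
    q=w[roi]; q=q[(q[:,2]>.018)&(q[:,2]<.065)]
    print(n,"all",cv2.minAreaRect((q[:,:2]*1000).astype(np.float32)))
    img=c["image"][v0-10:v1+10,u0-10:u1+10]; cv2.imwrite(f"pics/{n}0c.png",cv2.resize(img,None,fx=4,fy=4,interpolation=cv2.INTER_CUBIC))
E
```

```text
scene orange 511 [0.5592 0.0022 0.0529] z [0.041 0.053 0.058] ((550.8308715820312, 31.768978118896484), (123.48375701904297, 153.47320556640625), 68.02237701416016)
scene blue 239 [ 0.5421 -0.0707  0.0501] z [0.046 0.05  0.053] ((534.4708251953125, -77.7279052734375), (56.54677200317383, 85.97333526611328), 68.02789306640625)
scene cream 2197 [ 0.6166 -0.028   0.025 ] z [0.013 0.025 0.029] ((602.1530151367188, -33.53495788574219), (141.2515869140625, 276.15704345703125), 40.0963249206543)
scene all ((558.6749267578125, -71.36848449707031), (311.0164489746094, 246.27027893066406), 67.43890380859375)
side orange 140 [0.5312 0.0073 0.0571] z [0.053 0.057 0.06 ] ((544.0450439453125, 6.471221923828125), (129.35162353515625, 118.17605590820312), 25.748050689697266)
side blue 67 [ 0.5302 -0.0582  0.0507] z [0.046 0.051 0.052] ((532.9928588867188, -74.61190795898438), (48.540164947509766, 72.60334777832031), 69.371337890625)
side cream 1562 [ 0.5574 -0.0104  0.0252] z [0.01  0.025 0.028] ((576.737548828125, -27.914703369140625), (217.1356658935547, 241.81167602539062), 68.50899505615234)
side all ((558.5424194335938, -67.60406494140625), (305.7535705566406, 246.32431030273438), 68.1585693359375)
```

View pics/scene0c.png

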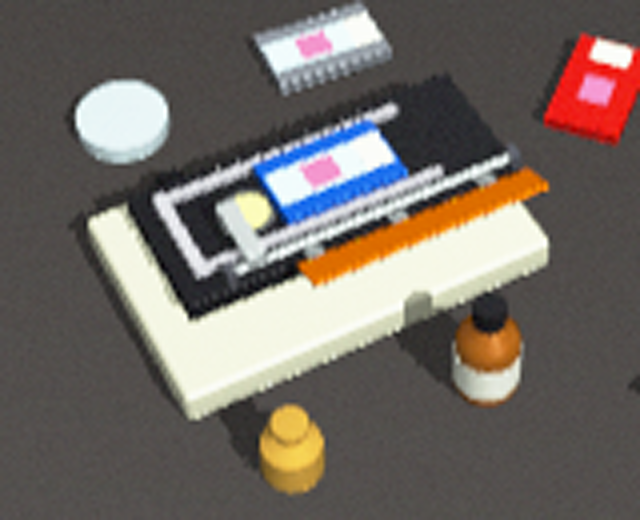

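The holder's long axis gives a push direction of about -22° world yaw. The stage origin is near (0.560, -0.067). Next I move above it to look with the wrist camera.

```bash
python3 -m jog '[[0.3,[0.045,-0.034,0],[0,0,0]],[0.3,[0.045,-0.034,0],[0,0,0]],[0.3,[0.045,-0.034,0],[0,0,0]],[0.3,[0.045,-0.034,0],[0,0,0]],[0.3,[0.045,-0.034,0],[0,0,0]],[0.3,[0.045,-0.034,0],[0,0,0]],[0.3,[0.045,-0.034,0],[0,0,5]],[0.3,[0.045,-0.034,0],[0,0,5]]]'
```

```text
t: 1.1
eef_pos: [0.4513, -0.1562, 0.2499]
orientation: [-179.8, 0.0, 9.2]
ft_force: [0.2, -1.1, 0.9]
finger_gap: 0.0557
```

```bash
python3 -m jog '[[0.3,[0.035,-0.05,0],[0,0,0]],[0.3,[0.035,-0.05,0],[0,0,0]],[0.3,[0,0,0],[0,0,10.5]],[0.3,[0,0,0],[0,0,10.5]],[0.3,[0,0,0],[0,0,10.5]],[0.3,[0,0,0],[0,0,0]]]'
python3 - <<'E'
from rig import manip
import cv2, numpy as np
c=manip.capture("wrist"); np.savez("w1.npz",**c); cv2.imwrite("pics/w1.png",c["image"]); print(c["cam_to_world"].round(3).tolist())
s=manip.read_state(); print(s["joints"].round(1),s["eef_pos"],s["orientation"])
E
```

```text
t: 1.85
eef_pos: [0.5067, -0.0373, 0.2477]
orientation: [-179.8, 0.4, -22.7]
ft_force: [0.0, 0.4, -0.2]
finger_gap: 0.0554
[[-0.385, -0.888, -0.25, 0.57], [-0.923, 0.37, 0.109, -0.065], [-0.005, 0.273, -0.962, 0.369], [0.0, 0.0, 0.0, 1.0]]
[-12.2  10.4  94.4   0.3  75.5 100.3] [ 0.50662739 -0.03734029  0.24769991] [-179.7963312     0.37457315  -22.62195236]
```

View pics/w1.png

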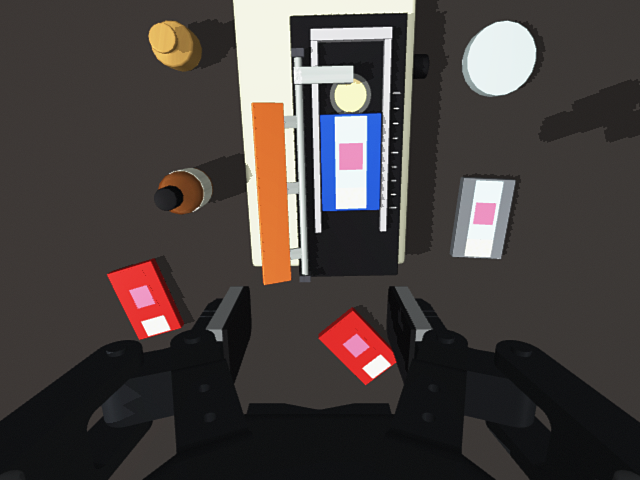

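The wrist view shows the holder at (350,162), the bar at (270,192), the stop edge at y≈36 px, the foot arm at (330,75), and the bottle clear on the +y side. Red look-alikes lie low near the -x end.

Run:
```python
import numpy as np, cv2
from h import *
c=np.load("w1.npz"); w=cloud(c); m=masks(c["image"])
T=c["cam_to_world"];K=c["intrinsics"]
def ray(u,v,z):
    d=T[:3,:3]@np.array([(u-K[0,2])/K[0,0],(v-K[1,2])/K[1,1],1]); return T[:3,3]+d*(z-T[2,3])/d[2]
v,u=np.indices(m["blue"].shape)
res={}
for k,box in dict(blue=(310,390,100,220),orange=(245,296,95,290)).items():
    M=m[k]&(u>box[0])&(u<box[1])&(v>box[2])&(v<box[3]); q=w[M]; q=q[np.isfinite(q[:,0])&(q[:,2]>.038)&(q[:,2]<.062)]
    r=cv2.minAreaRect((q[:,:2]*1000).astype(np.float32)); print(k,len(q),np.percentile(q[:,2],[2,50,98]).round(4),r)
    res[k]=r
# black plate top
g=c["image"].max(2); q=w[(g<45)&(abs(w[...,2]-.04)<.004)&(u>280)&(u<420)&(v<285)]
print("plate z",np.median(q[:,2]),cv2.minAreaRect((q[:,:2]*1000).astype(np.float32)))
q=w[m["cream"]&(abs(w[...,2]-.025)<.004)&(u<420)&(u>225)]; print("cream",cv2.minAreaRect((q[:,:2]*1000).astype(np.float32)))
# rails / corners: manual pixels
print("stop inner edge",ray(351,40,.048), "holder back L/R",ray(323,210,.05),ray(380,210,.05),"front",ray(322,114,.05),ray(381,114,.05))
print("axle ends",ray(298,50,.047),ray(305,280,.047))
```

```text
blue 2792 [0.0494 0.0511 0.0527] ((536.1987915039062, -79.19310760498047), (51.68546676635742, 82.38204193115234), 68.8258056640625)
orange 5047 [0.0494 0.0546 0.0595] ((535.6385498046875, -6.628852844238281), (24.384031295776367, 154.22723388671875), 68.14337921142578)
plate z 0.041178306701694256 ((541.907958984375, -79.45005798339844), (92.34404754638672, 219.61517333984375), 68.40524291992188)
cream ((559.3472900390625, -65.83299255371094), (149.27218627929688, 230.66217041015625), 68.48493194580078)
stop inner edge [ 0.6248049  -0.11366199  0.048     ] holder back L/R [ 0.5090678  -0.04213426  0.05      ] [ 0.48994914 -0.08802524  0.05      ] front [ 0.58288071 -0.07180483  0.05      ] [ 0.56436379 -0.11610808  0.05      ]
axle ends [ 0.63446753 -0.07276253  0.047     ] [ 0.45374317 -0.00114243  0.047     ]
```

The plate and the bar independently put the stage at (562.5, -67.8) mm, yaw -21.6°. The holder centre is at stage x≈-20, y≈-20, so its back edge is at -60. I move to stage (-95, 13.5) and partly descend.

```bash
python3 -m jog '[[0.3,[-0.032,-0.005,0],[0,0,-1]],[0.3,[0,0,0.05],[0,0,0]],[0.3,[0,0,0.05],[0,0,0]],[0.3,[0,0,0.05],[0,0,0]],[0.3,[0,0,0],[0,0,0]]]'
cat > st.py <<'E'
import numpy as np
from rig import manip
s=manip.read_state(); a=np.radians(-21.6); d=s["eef_pos"][:2]*1000-[562.5,-67.8]
ux=np.array([np.cos(a),np.sin(a)]); uy=np.array([-ux[1],ux[0]])
f=s["ft_force"]; print("t %.2f stage x %.1f y %.1f z %.1f"%(s["t"],d@ux,d@uy,s["eef_pos"][2]*1000),"rpy",s["orientation"].round(2),"F along,side,up",(f[:2]@ux).round(1),(f[:2]@uy).round(1),f[2].round(1),"gap",round(s["finger_gap"],4))
E
python3 st.py
python3 - <<'E'
from rig import manip
import cv2, numpy as np
from h import *
c=manip.capture("wrist"); np.savez("w2.npz",**c); w=cloud(c); cv2.imwrite("pics/w2.png",c["image"])
d=c["depth"]
for (u0,u1) in ((170,260),(380,470)):
    q=w[250:360,u0:u1].reshape(-1,3); dd=d[250:360,u0:u1].ravel(); q=q[(dd>0)&(dd<.18)]; print(len(q),np.percentile(q[:,2],[0.5,2,5]) if len(q) else "")
E
```

```text
t: 2.52
eef_pos: [0.4794, -0.0203, 0.096]
orientation: [-179.7, 0.1, -20.9]
ft_force: [-0.2, 0.5, 0.5]
finger_gap: 0.0553
t 2.52 stage x -94.8 y 13.6 z 96.0 rpy [-1.7973e+02  6.0000e-02 -2.0870e+01] F along,side,up -0.4 0.4 0.5 gap 0.0553
5863 [0.05184846 0.05248944 0.05325621]
4096 [0.07934865 0.08243319 0.08546122]
```

View pics/w2.png

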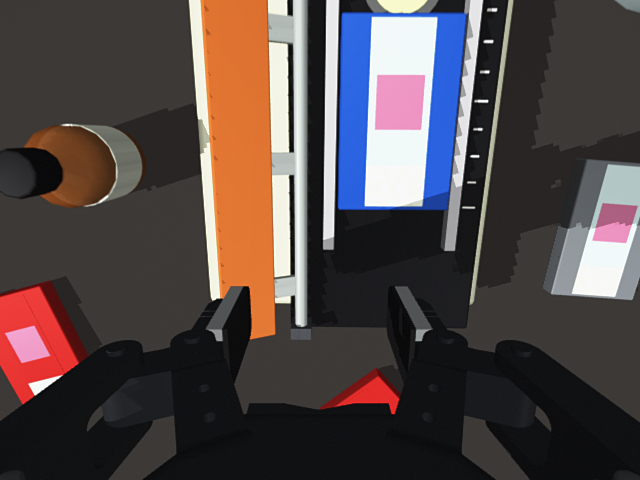

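Both fingertips are where planned: the left over the bar at (235,290), the right over the channel behind the holder at (405,290). I descend in steps, watching the force.

```bash
python3 -m jog '[[0.3,[0,0,0.010],[0,0,0.7]],[0.3,[0,0,0.006],[0,0,0]],[0.3,[0,0,0],[0,0,0]]]'; python3 st.py; for i in 1 2; do python3 -m jog '[[0.3,[0,0,0.003],[0,0,0]],[0.3,[0,0,0],[0,0,0]]]' >/dev/null; python3 st.py; done
```

```text
t: 2.95
eef_pos: [0.4857, -0.0216, 0.0857]
orientation: [-179.6, -0.8, -21.6]
ft_force: [0.1, 0.0, -0.7]
finger_gap: 0.0556
t 2.95 stage x -88.5 y 14.7 z 85.7 rpy [-179.57   -0.79  -21.56] F along,side,up 0.1 0.1 -0.7 gap 0.0556
t 3.20 stage x -87.7 y 14.9 z 83.6 rpy [-179.55   -0.92  -21.55] F along,side,up -0.4 -0.1 -0.5 gap 0.0557
t 3.45 stage x -87.6 y 15.0 z 80.6 rpy [-179.55   -0.94  -21.54] F along,side,up -0.8 0.1 -0.0 gap 0.0553
```

```bash
python3 -m jog '[[0.3,[-0.007,0.0015,0],[-0.4,-0.9,0]],[0.3,[0,0,0],[0,0,0]]]' >/dev/null; python3 st.py; for i in 1 2 3; do python3 -m jog '[[0.3,[0,0,0.003],[0,0,0]],[0.3,[0,0,0],[0,0,0]]]' >/dev/null; python3 st.py; done; python3 -c "
from rig import manip;print(manip.read_state()['joints'].round(1))"
```

```text
t 3.70 stage x -95.2 y 13.3 z 80.3 rpy [-1.7998e+02  5.0000e-02 -2.1530e+01] F along,side,up -0.1 0.1 -0.2 gap 0.0554
t 3.95 stage x -95.2 y 13.4 z 77.2 rpy [-1.7998e+02  4.0000e-02 -2.1530e+01] F along,side,up -0.2 0.3 1.0 gap 0.0559
t 4.20 stage x -95.2 y 13.4 z 73.9 rpy [-1.7998e+02  5.0000e-02 -2.1530e+01] F along,side,up 0.2 0.1 0.0 gap 0.0556
t 4.45 stage x -94.9 y 13.4 z 70.8 rpy [-1.7997e+02  2.0000e-02 -2.1530e+01] F along,side,up -0.6 -0.4 2.1 gap 0.0555
[-10.8  18.2 112.8   0.   49.  100.7]
```

Bar contact is at TCP z≈71–73, so the tips are about 16 mm ahead of the TCP. I keep pressing in small steps.

```bash
for i in 1 2 3 4; do python3 -m jog '[[0.3,[0,0,0.0025],[0,0,0]],[0.3,[0,0,0],[0,0,0]]]' >/dev/null; python3 st.py; done
python3 - <<'E'
from rig import manip
import cv2, numpy as np
from h import *
c=manip.capture("wrist"); w=cloud(c); cv2.imwrite("pics/w3.png",c["image"]); m=masks(c["image"])
v,u=np.indices(m["orange"].shape); q=w[m["orange"]&(u>150)&(v<250)]; q=q[(q[:,2]>.03)&(q[:,2]<.07)]
A=np.c_[q[:,:2],np.ones(len(q))]; k=np.linalg.lstsq(A,q[:,2],rcond=None)[0]; uy=np.array([.368,.93]); ux=np.array([.93,-.368])
print(len(q),"tilt across",k[:2]@uy,"along",k[:2]@ux,"z med",np.median(q[:,2]))
b=w[m["blue"]&(u>300)&(u<480)]; b=b[abs(b[:,2]-.05)<.006]; d=b[:,:2]*1000-[562.5,-67.8]; print("holder back",np.percentile(d@ux,1),"y",np.percentile(d@uy,[1,99]))
E
```

```text
t 4.70 stage x -94.8 y 13.7 z 68.5 rpy [-179.94    0.    -21.55] F along,side,up -0.7 0.2 2.1 gap 0.0559
t 4.95 stage x -94.8 y 13.9 z 66.2 rpy [-1.7991e+02 -1.0000e-02 -2.1550e+01] F along,side,up -0.7 0.4 2.6 gap 0.0556
t 5.20 stage x -94.8 y 14.0 z 63.8 rpy [-1.799e+02 -2.000e-02 -2.155e+01] F along,side,up -0.3 -0.2 5.2 gap 0.0551
t 5.45 stage x -94.8 y 13.8 z 61.6 rpy [-1.7992e+02 -3.0000e-02 -2.1540e+01] F along,side,up -0.9 -0.0 6.1 gap 0.0554
17807 tilt across 0.039165561654352594 along -0.0019877662253500496 z med 0.04517221846981695
holder back -58.54233097961936 y [-43.1787674    5.31328046]
```

View pics/w3.png

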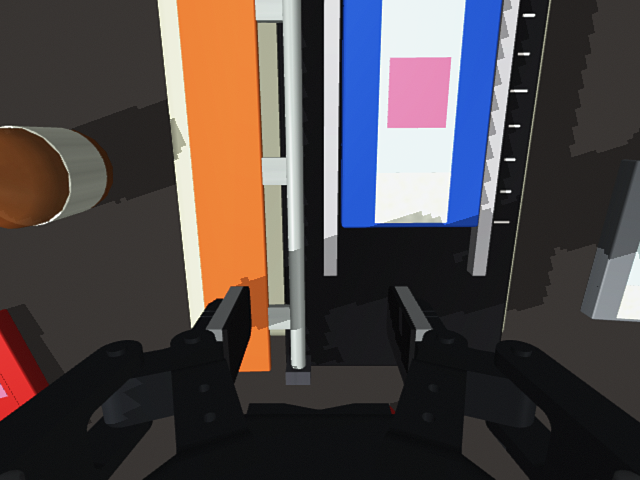

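The bar is down to about 0.36 rad and still level along its length. I press 1 mm more and advance.

```bash
python3 -m jog '[[0.3,[0,0,0.001],[0,0,0]],[0.3,[0.005,0,0],[0,0,0]],[0.3,[0.005,0,0],[0,0,0]],[0.3,[0,0,0],[0,0,0]]]' >/dev/null; python3 st.py; for i in 1 2 3; do python3 -m jog '[[0.3,[0.005,0,0],[0,0,0]],[0.3,[0.005,0,0],[0,0,0]],[0.3,[0,0,0],[0,0,0]]]' >/dev/null; python3 st.py; done
```

```text
t 6.00 stage x -89.3 y 13.3 z 60.7 rpy [-179.99    0.51  -21.49] F along,side,up 0.7 0.4 7.1 gap 0.0554
t 6.38 stage x -83.9 y 12.9 z 60.6 rpy [179.95   1.06 -21.46] F along,side,up 0.0 0.2 7.7 gap 0.0556
t 6.75 stage x -78.5 y 12.6 z 60.5 rpy [179.89   1.63 -21.42] F along,side,up -0.5 0.0 7.5 gap 0.0555
t 7.12 stage x -73.3 y 12.3 z 60.5 rpy [179.84   2.21 -21.37] F along,side,up 0.2 -0.2 8.5 gap 0.0557
```

Pitch drifts by about 0.3° per row from servo lag. I take it out and compensate in the following rows.

```bash
python3 -m jog '[[0.3,[-0.002,0,0],[0.15,-2.2,-0.2]],[0.3,[0,0,0],[0,0,0]]]' >/dev/null; python3 st.py; for i in 1 2 3; do python3 -m jog '[[0.3,[0.006,-0.0003,0],[0.05,-0.5,0]],[0.3,[0,0,0],[0,0,0]]]' >/dev/null; python3 st.py; done
```

```text
t 7.38 stage x -72.6 y 12.5 z 62.0 rpy [-179.96    4.12  -21.17] F along,side,up -3.0 0.3 6.6 gap 0.0558
t 7.62 stage x -68.5 y 12.4 z 61.9 rpy [-179.95    4.88  -21.15] F along,side,up 1.3 1.1 5.7 gap 0.0555
t 7.88 stage x -64.5 y 12.4 z 61.8 rpy [-179.95    5.66  -21.12] F along,side,up 1.1 0.3 6.7 gap 0.0554
t 8.12 stage x -60.6 y 12.4 z 61.7 rpy [-179.93    6.45  -21.1 ] F along,side,up 0.6 1.1 7.3 gap 0.0559
```

I had the sign of the pitch correction wrong. I back off slightly and level the tool before the holder reaches the foot.

```bash
python3 -m jog '[[0.3,[-0.004,0,0.0005],[0,3.2,0.2]],[0.3,[0,0,0.0005],[0,3.2,0.2]],[0.3,[0,0,0],[0,0,0]]]' >/dev/null; python3 st.py; python3 -m jog '[[0.3,[0.003,-0.0003,0.0005],[0.05,0.3,0]],[0.3,[0,0,0],[0,0,0]]]' >/dev/null; python3 st.py
```

```text
t 8.50 stage x -62.5 y 12.5 z 62.3 rpy [-179.92   -0.4   -21.55] F along,side,up -0.5 1.6 6.4 gap 0.0557
t 8.75 stage x -61.3 y 12.4 z 62.0 rpy [-179.92   -0.54  -21.51] F along,side,up -0.3 1.1 6.0 gap 0.0554
```

```bash
python3 -m jog '[[0.3,[0,-0.0007,0.0016],[0,-0.4,0]],[0.3,[0,0,0],[0,0,0]]]' >/dev/null; python3 st.py; for i in 1 2 3; do python3 -m jog '[[0.3,[0.005,-0.0003,0.0001],[0,0.25,0]],[0.3,[0,0,0],[0,0,0]]]' >/dev/null; python3 st.py; done
python3 - <<'E'
from rig import manip
import cv2, numpy as np
from h import *
c=manip.capture("wrist"); w=cloud(c); cv2.imwrite("pics/w4.png",c["image"]); m=masks(c["image"])
v,u=np.indices(m["orange"].shape); q=w[m["orange"]&(u>150)&(v<250)]; q=q[(q[:,2]>.03)&(q[:,2]<.07)]
A=np.c_[q[:,:2],np.ones(len(q))]; k=np.linalg.lstsq(A,q[:,2],rcond=None)[0]; uy=np.array([.368,.93]); ux=np.array([.93,-.368])
print("clip",.4-k[:2]@uy,"z",np.median(q[:,2]))
b=w[m["blue"]&(u>300)&(u<480)]; b=b[abs(b[:,2]-.05)<.006]; d=b[:,:2]*1000-[562.5,-67.8]; print("holder back",np.percentile(d@ux,1),"y",np.percentile(d@uy,[1,99]),"z",np.percentile(b[:,2],[5,50,95]))
E
```

```text
t 9.00 stage x -61.1 y 12.3 z 61.2 rpy [ 1.7999e+02 -1.7000e-01 -2.1450e+01] F along,side,up -1.6 1.9 7.3 gap 0.0556
t 9.25 stage x -58.2 y 12.3 z 61.3 rpy [179.96  -0.18 -21.44] F along,side,up -0.1 0.2 6.0 gap 0.0555
t 9.50 stage x -55.1 y 12.3 z 61.5 rpy [179.92  -0.21 -21.42] F along,side,up 0.6 0.6 6.4 gap 0.0554
t 9.75 stage x -51.9 y 12.3 z 61.6 rpy [179.88  -0.25 -21.4 ] F along,side,up 0.9 0.5 6.0 gap 0.0552
clip 0.3607613461984033 z 0.04512802205273059
holder back -38.95397749723232 y [-44.15550075   4.99688097] z [0.05003944 0.0511465  0.05218757]
```

View pics/w4.png

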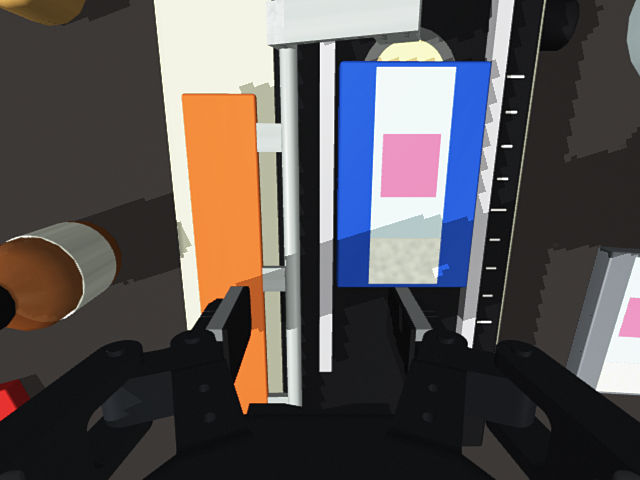

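The holder at (415,175) is flat and in the channel, its front edge just short of the raised foot at (345,20). The clip is at about 0.36 rad, so I continue pushing.

```bash
for i in 1 2 3 4 5 6; do python3 -m jog '[[0.3,[0.006,-0.0003,0.0004],[0.04,0.3,0]],[0.3,[0,0,0.0001],[0,0,0]]]' >/dev/null; python3 st.py; done
```

```text
t 10.05 stage x -47.7 y 12.4 z 61.4 rpy [179.88  -0.34 -21.38] F along,side,up 1.3 0.3 6.2 gap 0.0557
t 10.30 stage x -43.6 y 12.4 z 61.2 rpy [179.88  -0.42 -21.36] F along,side,up 0.9 -0.0 6.3 gap 0.0552
t 10.55 stage x -39.7 y 12.4 z 61.0 rpy [179.88  -0.48 -21.34] F along,side,up 2.0 0.7 7.4 gap 0.0556
t 10.80 stage x -35.8 y 12.5 z 61.0 rpy [179.89  -0.53 -21.32] F along,side,up -0.3 0.7 6.9 gap 0.0552
t 11.05 stage x -32.0 y 12.6 z 60.9 rpy [179.9   -0.58 -21.3 ] F along,side,up 1.0 -0.2 7.2 gap 0.0554
t 11.30 stage x -28.1 y 12.7 z 60.9 rpy [179.91  -0.64 -21.28] F along,side,up 0.4 0.5 7.1 gap 0.0556
```

```bash
for i in 1 2; do python3 -m jog '[[0.3,[0.006,-0.0003,0.0003],[0.04,0.2,0.05]],[0.3,[0,0,0],[0,0,0]]]' >/dev/null; python3 st.py; done;  for i in 1 2 3; do python3 -m jog '[[0.3,[0.003,0,0.0002],[0,0.1,0]],[0.3,[0,0,0],[0,0,0]]]' >/dev/null; python3 st.py; done
```

```text
t 11.55 stage x -24.2 y 12.8 z 61.1 rpy [179.92  -0.59 -21.32] F along,side,up 0.6 0.9 7.2 gap 0.0555
t 11.80 stage x -20.2 y 13.0 z 61.2 rpy [179.93  -0.56 -21.35] F along,side,up 0.7 0.5 7.1 gap 0.0557
t 12.05 stage x -19.2 y 12.9 z 61.3 rpy [179.91  -0.43 -21.34] F along,side,up 1.1 0.1 6.8 gap 0.0554
t 12.30 stage x -18.2 y 12.8 z 61.5 rpy [179.9   -0.31 -21.33] F along,side,up 0.7 -0.1 7.2 gap 0.0554
t 12.55 stage x -17.0 y 12.8 z 61.6 rpy [179.88  -0.19 -21.32] F along,side,up 1.2 0.8 5.5 gap 0.0557
```

```bash
for i in 1 2 3 4; do python3 -m jog '[[0.3,[0.003,0,0.0005],[0,0.05,0]],[0.3,[0,0,0],[0,0,0]]]' >/dev/null; python3 st.py; done
```

```text
t 12.80 stage x -16.2 y 12.7 z 61.4 rpy [ 1.7986e+02  1.0000e-02 -2.1310e+01] F along,side,up -0.5 0.6 6.6 gap 0.0556
t 13.05 stage x -16.1 y 12.7 z 61.2 rpy [179.85   0.3  -21.33] F along,side,up 0.5 0.2 6.2 gap 0.0553
t 13.30 stage x -16.0 y 12.7 z 61.2 rpy [179.85   0.59 -21.35] F along,side,up -0.0 0.5 7.1 gap 0.0554
t 13.55 stage x -15.9 y 12.6 z 61.2 rpy [179.84   0.87 -21.38] F along,side,up 0.2 1.3 6.8 gap 0.0557
```

The tool has stalled at stage x≈-16, which is exactly the home position expected. One firmer push, read under load, then a look.

```bash
python3 -m jog '[[0.3,[0,0,0],[0,0.9,0]],[0.3,[0.006,0,0.0003],[0,0.2,0]],[0.3,[0.008,0,0.0003],[0,0.2,0]]]' >/dev/null; python3 st.py
python3 - <<'E'
from rig import manip
import cv2, numpy as np
from h import *
ux=np.array([.93,-.368]); uy=np.array([.368,.93])
for n in ("wrist","scene"):
    c=manip.capture(n); w=cloud(c); cv2.imwrite(f"pics/{n}5.png",c["image"]); m=masks(c["image"])
    d=w[...,:2]*1000-[562.5,-67.8]; X=d@ux; Y=d@uy
    b=m["blue"]&(abs(w[...,2]-.05)<.006)&(abs(X)<100)&(abs(Y+20)<32)
    print(n,b.sum(),"holder x",np.percentile(X[b],[1,99]),"y",np.percentile(Y[b],[1,99]),"z",np.percentile(w[b][:,2],[5,50,95]))
E
python3 st.py
```

```text
t 13.93 stage x -15.5 y 12.3 z 60.0 rpy [179.76   1.2  -21.49] F along,side,up -17.0 1.3 17.6 gap 0.0557
wrist 14471 holder x [-3.29531479 75.15676584] y [-44.27394046   5.06788883] z [0.0500657  0.05114471 0.05217415]
scene 206 holder x [-3.88364821 74.16260444] y [-45.72393616   6.51894808] z [0.04795623 0.0503     0.05287521]
t 14.03 stage x -15.5 y 12.3 z 59.9 rpy [179.76   1.21 -21.5 ] F along,side,up -14.7 0.5 14.3 gap 0.0556
```

View pics/wrist5.png

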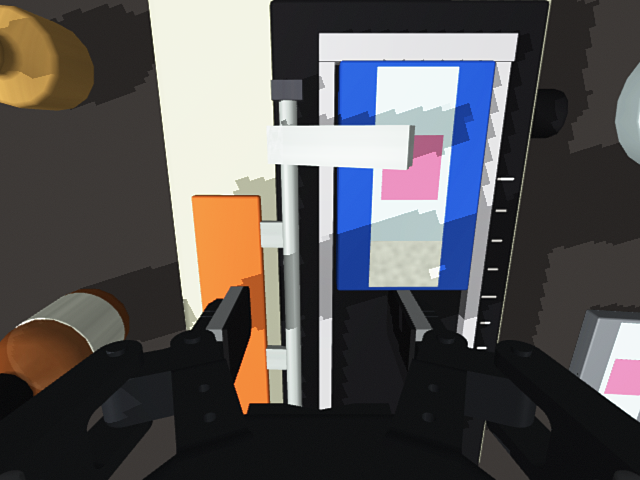

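The holder is home: its front edge meets the stop bar at (415,60), the stop resists with 15 N, and the foot is over the glass. I back the fingertip off 3 mm with the bar still down, then let the bar up gently.

```bash
python3 -m jog '[[0.3,[-0.004,0,0],[0,0,0]],[0.3,[-0.003,0,0],[0,0,0]],[0.3,[0,0,0],[0,0,0]]]' >/dev/null; python3 st.py; for i in 1 2 3 4 5; do python3 -m jog '[[0.3,[0,0,-0.004],[0,0,0]],[0.3,[0,0,0],[0,0,0]]]' >/dev/null; python3 st.py; done
```

```text
t 14.40 stage x -17.5 y 12.8 z 62.9 rpy [179.85   0.48 -21.53] F along,side,up -2.6 0.2 6.4 gap 0.0551
t 14.65 stage x -17.4 y 12.5 z 66.8 rpy [179.81   0.47 -21.52] F along,side,up 0.3 0.1 -0.5 gap 0.0555
t 14.90 stage x -17.6 y 12.2 z 70.2 rpy [179.78   0.54 -21.51] F along,side,up -0.3 0.1 1.4 gap 0.0555
t 15.15 stage x -17.7 y 12.2 z 74.2 rpy [179.77   0.57 -21.51] F along,side,up 0.5 -0.3 -0.7 gap 0.0553
t 15.40 stage x -17.7 y 12.2 z 78.4 rpy [179.76   0.57 -21.51] F along,side,up -0.0 0.1 -0.7 gap 0.0557
t 15.65 stage x -17.6 y 12.2 z 82.8 rpy [179.76   0.56 -21.51] F along,side,up 0.7 0.4 -0.1 gap 0.0553
```

Now I rise clear and check.

```bash
python3 -m jog '[[0.3,[0,0,-0.03],[0,0,0]],[0.3,[0,0,-0.05],[0,0,0]],[0.3,[0,0,-0.05],[0,0,0]],[0.3,[-0.03,0,-0.02],[0,0,0]],[0.3,[-0.03,0,0],[0,0,0]],[0.3,[0,0,0],[0,0,0]]]'
python3 - <<'E'
from rig import manip
import cv2, numpy as np
from h import *
ux=np.array([.93,-.368]); uy=np.array([.368,.93])
for n in ("wrist","scene"):
    c=manip.capture(n); w=cloud(c); cv2.imwrite(f"pics/{n}6.png",c["image"]); m=masks(c["image"])
    d=w[...,:2]*1000-[562.5,-67.8]; X=d@ux; Y=d@uy; Z=w[...,2]
    b=m["blue"]&(abs(Z-.05)<.006)&(abs(X)<100)&(abs(Y+20)<32)
    print(n,b.sum(),"holder x",np.percentile(X[b],[1,99]),"y",np.percentile(Y[b],[1,99]),"z",np.percentile(Z[b],[5,50,95]))
    o=m["orange"]&(X<35)&(X>-130)&(Y>30)&(Y<63)&(Z>.035)&(Z<.07)
    k=np.linalg.lstsq(np.c_[X[o],Y[o],np.ones(o.sum())],Z[o]*1000,rcond=None)[0]; print("clip",.4-np.arctan(k[1]))
a=np.load("scene0.npz")["image"]; df=cv2.absdiff(a,c["image"]).max(2); cv2.imwrite("pics/diff6.png",np.hstack([c["image"][150:320,150:450],cv2.cvtColor(df,cv2.COLOR_GRAY2BGR)[150:320,150:450]]))
E
```

```text
t: 16.4
eef_pos: [0.4953, -0.0276, 0.2381]
orientation: [179.8, 0.6, -21.5]
ft_force: [0.6, -0.6, -0.1]
finger_gap: 0.0555
wrist 3231 holder x [-3.98384708 74.9046984 ] y [-44.1869174    5.21615961] z [0.04979559 0.0510279  0.05222949]
clip 0.20430616494363882
scene 216 holder x [-3.98642908 73.62732379] y [-47.02354217   7.09121299] z [0.04733835 0.05016907 0.05244443]
clip 0.15183700033723682
```

View pics/wrist6.png

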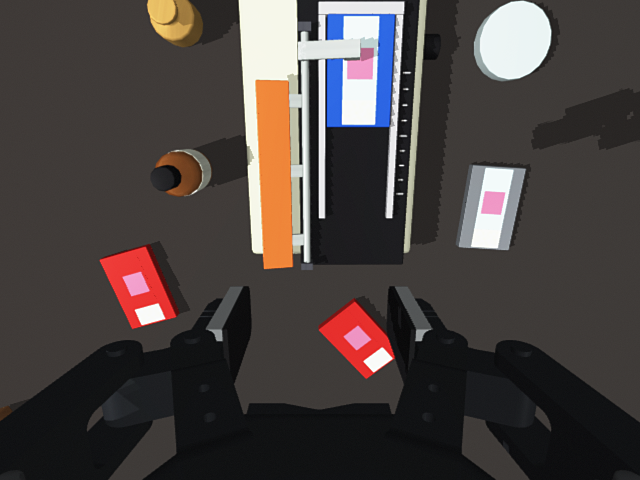

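View pics/diff6.png

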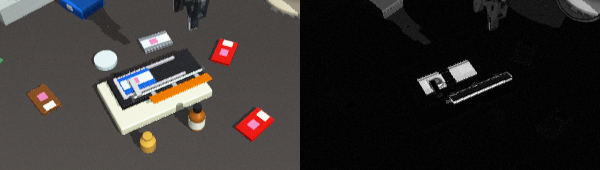

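The wrist view shows the holder against the stop, its front edge at (360,14), with the foot resting on it at (365,48). The difference picture shows that only the holder and the clip changed, apart from the arm. I hand in.

```bash
python3 -c "
from rig import manip; print(manip.sign_off(), manip.read_state()['t'])"
```

```text
the job is handed in; nothing more can be done
the job is handed in; nothing more can be done
```

The slide holder is loaded: it sits home against the end stop with the clip down on it. I handed the job in at about 16.5 s. One fingertip held the orange bar down at about 0.36 to 0.40 rad while the other pushed the holder under the raised clip. I then backed the pushing finger off 2 mm, let the bar up in steps and moved clear.

**Holder at home:** With the bar held down, the stop resisted with 15–17 N. After release the wrist camera put the holder at stage x ≈ -4 to 75 mm (home is -5 to 75), flat, with its top at about 50–51 mm.

**Clip:** The wrist camera gave about 0.20 rad, against 0.22 expected when resting on a holder. The scene camera gave 0.15, a coarser fit from far away, so the two disagree somewhat. The close view shows the foot over the holder.

**Rest of the bench:** Comparing before and after scene pictures around the stage, only the holder and clip had changed, apart from the arm.

**Slip during the push:** I once corrected the tool pitch the wrong way, so it leaned to about 6.5° before I levelled it. This was before the holder reached the foot, and the holder stayed flat in the later pictures.

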